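# Pump up the marinating box

## Task

Pressurise the marinating box: with the fingertips, press the round pump knob on its lid all the way down and let it come all the way up again, over and over, until the steel indicator pin stands fully out of the lid; then let the knob come up and move away. Press only the knob: do not touch the pin, do not lift, tip or push the box about, and leave the soap dispenser, spice jar and salt shaker as they are.

Things in the scene. Friction and masses are not known exactly. Their poses are not given: they have to be found in the camera images.
- box: White rectangular food box with a grey lid, white end clips, full (1 to 1.5 kg), loose on the worktop. 116 mm (its x) by 190 mm (its y, 199 mm over the clips); lid top 96 mm above the worktop. Origin: centre of the underside; z up. On the lid, on the box's long centre line, the pump knob is at y = +45 mm and the indicator pin at y = -50 mm of the box frame. Yaw within about 0.5 rad of zero.
- plunger_top (a point): Centre of the flat top of the round black pump knob (44 mm across, 10 mm thick, on a 24 mm steel stem). 136 mm above the worktop when up, 116 mm when fully pressed; it moves with the knob.
- plunger (a joint): How far the pump knob is pressed, m: 0 fully up, 0.020 fully down (hard stop). A spring returns it within about 0.4 s; it takes about 3 N to start and 7 to 8 N to reach the bottom. A stroke counts only if it goes down at least about 18 mm and is let up to within about 2 mm of the top before the next; after the first, each full stroke raises the pin 6 mm.
- pin (a joint): How far the indicator pin stands out of its collar, m: 0 flush, about 0.030 fully out (28 mm or more counts as fully out). It starts between 0 and 0.013 and stays where it is between strokes; 3 to 5 full strokes are needed. Once it is fully out, more strokes do nothing.
- pin_tip (a point): Centre of the top of the steel indicator pin, 11 mm thick, rising from a 26 mm steel collar whose top is 101 mm above the worktop; the tip is about 131 mm above the worktop when fully out.
- soap_pump: Amber pump bottle, 66 mm across, 191 mm tall, loose; stands off one end of the box, about 155 mm from its centre (it and the spice jar may be swapped). Origin: centre of the underside. To be left alone.
- soap_pump_pump (a joint): How far the soap bottle's own pump head is pressed, m: 0 up, 0.010 down. To be left up.
- spice_jar: Spice jar with green cap, 46 mm across, 106 mm tall, loose; off the other end of the box, about 155 mm from its centre. Origin: centre of the underside.
- salt_shaker: Glass salt shaker, 44 mm across, 90 mm tall, loose; behind the box, about 115 mm from its centre. Origin: centre of the underside.
Not all that is in view belongs to the job. Leave any purple or red look-alike of the box alone.

How it is judged (in metres and radians):
On the way, in this order (a step that is already met when the one before it is completed fails the run):
1. the pump knob is pressed fully down (value of joint plunger above 0.0175 m and contact force between the fingers and plunger above 0.5 N), for 0.05 s.
2. the knob is let up again (value of joint plunger below 0.003 m), for 0.05 s.
3. by more strokes the indicator pin has come fully out (value of joint pin above 0.028 m), for 0.1 s.
At the end, for the whole second after the job is handed in: The indicator pin stands at least 28 mm out, the pump knob is back up (within 3 mm), and the box stands level, at rest and within 20 mm of where it began (value of joint pin above 0.028 m and value of joint plunger below 0.003 m and angle between box's own z axis and vertical below 0.05 rad and distance of box from where it was at the start of the episode below 0.02 m and linear speed of box below 0.02 m/s); the robot touches nothing.
It fails at once if the indicator pin is touched (contact force between the fingers and pin above 0.5 N).
It fails at once if the box is lifted or tipped (height (world z) of box above 0.0125 m or angle between box's own z axis and vertical above 0.12 rad).
It fails at once if the box is shoved more than 30 mm (distance of box from where it was at the start of the episode above 0.03 m).
It fails at once if the soap bottle's pump is pressed (value of joint soap_pump_pump above 0.004 m).
It fails at once if a bystander is moved more than 20 mm (distance of any of soap_pump, spice_jar, salt_shaker from where it was at the start of the episode above 0.02 m).
It also fails if it takes over 48 s, if anything falls off the work surface, if the arm or the gripper's body presses on something with over 40 N, if the wrist force passes 120 N, or if a joint passes its speed limit or range.

## Robot

A 6-joint arm with a two-finger parallel gripper is mounted at the origin on a cart in front of the work surface, level with it; the furniture and walls round the work are solid. World frame = base frame: x ahead of the robot, y to its left, z up, the work surface at z = 0. Lengths are in mm, angles in rad, forces in N, time in s.
With the tool pointing down it reaches from about 300 to 775 mm from the base axis. Payload 14.6 kg.
Tool frame: the origin (TCP) lies midway between the tips of the shut fingers; the grasp point (between the pads) lies grasp_offset behind it (grasp_offset is the distance from the TCP to the grasp point, in mm); z points along the fingers, y is the line along which they close (so a half turn about z gives the same grasp; the last joint's range is limited). The gripper opens to 94 mm and grips with 3 to 60 N. Pads are 16 mm wide; open, the fingers measure 119 mm over their backs; the gripper's body (75 mm by 177 mm) begins 78 mm behind the grasp point.
Start: joints at [1.166, 0.3, 1.521, -0, 1.321, -0.067], TCP at [182.274, 518.908, 205.446] pointing down, gripper open.
Joint ranges: [-3.03, 3.03], [-0.79, 2.21], [0.23, 2.52], [-1.04, 4.18], [0, 3.07], [-2.55, 2.55]. Speed limits (rad/s): [2.22, 2.22, 2.57, 3.14, 3.14, 3.14].

## Interface

Orientations are given as [roll, pitch, yaw] about the fixed x, y, z axes, in that order (R = Rz(yaw) Ry(pitch) Rx(roll)).
In Python, from cell import * gives the robot as it stands. The module is installed in compiled form; this text tells all that it offers.
- The arm moves only by the shell command python3 -m jog 'ROWS' [FORCE]. ROWS is JSON, a list of rows, each a list of 3 entries, a list of its own where there are three numbers: the finger opening in mm, from 0 to 94, then the shift along the tool's x, y, z in units of 50 mm (1.0 is 50 mm), then the turn about the tool's z in units of 180 degrees (1.0 is 180 degrees). In form: [[fingers, [dx, dy, dz], twist], ...]. A call has 1 to 20 rows; each row shifts and turns the commanded pose from where the row before left it, along the tool's axes as they then stand; what a row does not reach is not made up. A row lasts 1/10 s, in which the tool goes at most 50 mm and 8.59 degrees, less where a joint would pass 70% of its speed; a pose out of reach is approached as far as the arm can. A call with a number of a shift or a turn outside -1 to 1 is refused whole. A call with a gripper value outside its range is refused whole. The fingers move at their own pace and stop on an object; FORCE is the grip in N (left out, the last holds). Time passes only in rows, so rows that do not move let the fingers close. It gives the time, the measured TCP pose, the force, the opening and the grip force at its end, in the units of the state.
- read_state(): the state, without advancing time (a new reading comes with each control period).
- camera(name): name is "scene" or "side" or "wrist"; returns the picture (420x560x3 uint8, red, green, blue); there is no depth.
- calibration(name): a dict with "mtx" (3x3 intrinsics, pixels), "cam_to_world" (4x4, takes a point from camera to world coordinates); the wrist camera has in their place "hand_eye" (4x4, takes a point from camera to tool coordinates, whose origin is the TCP and whose axes are the flange's). Camera axes: x right, y down, z forward; pixel columns grow to the right and rows downward; lengths in mm; the calibration is good to about 2 mm. A picture is of the moment at which its call begins: read the wrist's pose just before it. calibration takes no time and is no camera call.
- sign_off(): hands the job in; it is judged then, once.
Trained networks look in the newest picture that a camera, given by its name, has taken for a name from the list of things; names that differ only in an ending like _2 or _b are one class to them, and where a whole thing is asked for, a point or a joint stands for the part that bears it (a point fixed in the world has none). Each returns a list of dicts, best first, with "conf" (0 to 1); they miss things now and then, are a little off and sometimes report something else, mostly with a low value. They report only what shows in the picture. A call takes as long as a camera call. They do not tell look-alikes from the thing itself.
- regions_of(camera, query): "pixels" (420x560 bool, what is visible of it) and "rect" ([centre column, centre row, width, height] in pixels, round what is visible of it).
The state is a dict: "clock": time; "joints": joint angles; "qd": joint speeds; "effort": joint torques, N m; "eef_pos": TCP position; "eef_rot": TCP orientation; "wrist_force": force on the tool from outside, world axes, zero at the start; "moment": the same for the moment, N m; "finger_gap": finger opening in mm; "finger_force": force on a finger pad.
Only numpy, scipy, OpenCV 4.12 (cv2) and the standard library are available. Lean on these libraries where they do the work, as an engineer would, in place of code of your own. Each camera call takes 0.05 s, during which the arm holds its last target. There are 200 camera calls.

## Working session

There is one attempt and no reset: what is moved stays moved. The work goes in short steps, Python scripts to look and compute and a shell command to move; the robot and the scene stay as the last step left them, time stands still between calls to the robot, and variables do not carry over. Pictures are saved under pics/ and viewed, at most 10 in all, crops included, and the job is handed in when it is done.

```bash
mkdir -p pics
cat > h.py <<'E'
import numpy as np, cv2
from cell import *
def save(n,im): cv2.imwrite('pics/'+n,cv2.cvtColor(im,cv2.COLOR_RGB2BGR))
def toplane(cam,u,v,z,T=None):
    c=calibration(cam); M=c['mtx']; T=np.array(c['cam_to_world']) if T is None else T
    d=T[:3,:3]@np.linalg.solve(np.array(M),[u,v,1]); o=T[:3,3]
    return o+d*(z-o[2])/d[2]
E
python3 - <<'E'
from h import *
a=camera('scene'); b=camera('side')
save('a.png',np.vstack([a,b])[:, :] if 0 else cv2.resize(np.hstack([a,b]),(800,300),interpolation=cv2.INTER_AREA)); save('scene.png',a); save('side.png',b)
for cam in('scene','side'):
  for q in('box','plunger_top','pin_tip','soap_pump','spice_jar','salt_shaker'):
    for r in regions_of(cam,q)[:3]: print(cam,q,round(r['conf'],2),np.round(r['rect']))
print(read_state())
E
```

```text
scene box 0.91 [342. 282. 104. 109.]
scene box 0.9 [200. 170.  53.  73.]
scene box 0.65 [207. 232.  88.  65.]
scene plunger_top 0.87 [327. 244.  23.  18.]
scene plunger_top 0.69 [224. 204.  18.  20.]
scene plunger_top 0.45 [193. 140.  15.  14.]
scene soap_pump 0.56 [301. 220.  30.  72.]
scene soap_pump 0.2 [329. 243.  24.  17.]
scene spice_jar 0.92 [387. 334.  38.  51.]
scene spice_jar 0.57 [328. 245.  24.  20.]
side box 0.96 [324. 293.  86. 101.]
side box 0.91 [209. 230.  84.  60.]
side box 0.83 [217. 171.  41.  68.]
side plunger_top 0.83 [316. 254.  25.  23.]
side plunger_top 0.83 [226. 210.  18.  23.]
side plunger_top 0.5 [214. 148.  14.  12.]
side soap_pump 0.78 [296. 223.  28.  62.]
side spice_jar 0.93 [355. 349.  32.  57.]
side salt_shaker 0.63 [371. 291.  17.  32.]
{'clock': 0.7, 'joints': array([ 1.16638271e+00,  2.99885131e-01,  1.52104059e+00,  7.09789472e-06,
        1.32066786e+00, -6.66051589e-02]), 'qd': array([-0.00060644, -0.00204211, -0.0001991 , -0.00075991, -0.0014299 ,
       -0.00045039]), 'effort': array([ 1.00633173e-03, -5.31590831e+01, -3.52875602e+01,  7.09072407e-02,
        2.12846749e-02, -3.92352467e-05]), 'eef_pos': array([182.27777472, 518.89808971, 205.43655282]), 'eef_rot': array([-3.14159218e+00, -6.92361912e-06,  2.80378244e+00]), 'wrist_force': array([0.38101431, 0.40015608, 0.34084208]), 'moment': array([ 0.04273996, -0.02223106,  0.00449302]), 'finger_force': 0.0, 'finger_gap': 94.4230884139022}
```

View pics/scene.png

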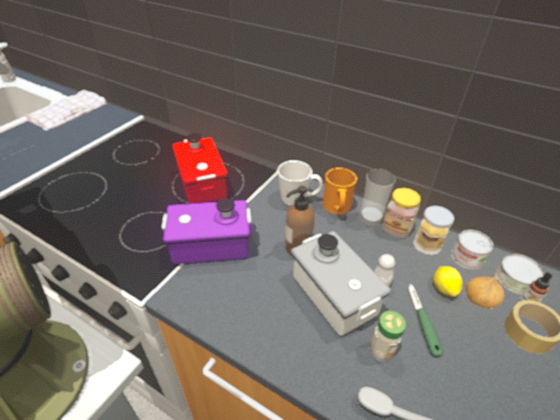

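View pics/side.png

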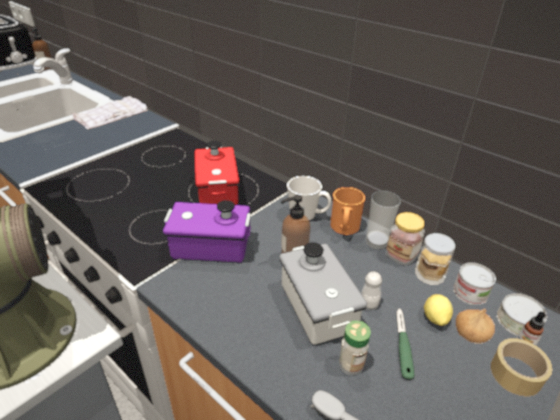

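Both views show three candidates. The white box with the grey lid is the target: scene (342,282), knob (327,243), pin (358,292). The look-alikes are purple at (207,232) with knob (225,208), and red at (200,170) with knob (195,141). The soap bottle is at (300,220), beyond the knob end, the jar is at (388,334) and the shaker at (385,268).

Run:
```python
from h import *
P=lambda *a:np.round(toplane(*a),1)
for c,k,p in(('scene',(327.5,242),(358,292)),('side',(313.5,250),(331,293))):
  print(c,'knob',P(c,*k,136),'pin',P(c,*p,104), 'cam',np.round(calibration(c)['cam_to_world'],2)[:3,3])
print('jar',P('scene',391,322,106),P('side',356,334,106),'soap',P('scene',302,195,180),P('side',297,205,180),'salt',P('scene',386,260,88),P('side',373,279,88))
print(calibration('wrist'))
a=cv2.resize(cv2.imread('pics/scene.png')[170:370,260:440],None,fx=3,fy=3,interpolation=cv2.INTER_CUBIC)
cv2.imwrite('pics/crop.png',a)
```

```text
scene knob [ 496.3 -372.3  136. ] pin [ 438.5 -468.5  104. ] cam [ -19.15 -558.27  709.4 ]
side knob [ 497.2 -373.3  136. ] pin [ 451.6 -455.7  104. ] cam [ -62.43 -763.18  741.3 ]
jar [ 408.  -543.8  106. ] [ 401.9 -547.2  106. ] soap [ 552.  -279.5  180. ] [ 547.4 -283.7  180. ] salt [ 558.6 -484.8   88. ] [ 555.9 -488.8   88. ]
{'mtx': array([[307.25912165,   0.        , 281.79182728],
       [  0.        , 307.25912165, 207.01687991],
       [  0.        ,   0.        ,   1.        ]]), 'hand_eye': array([[ 5.96120197e-04, -9.57082636e-01, -2.89814550e-01,
         8.44244276e+01],
       [ 9.99999817e-01,  5.40725568e-04,  2.71211491e-04,
         1.00310738e+00],
       [-1.02861672e-04, -2.89814658e-01,  9.57082783e-01,
        -1.80039175e+02],
       [ 0.00000000e+00,  0.00000000e+00,  0.00000000e+00,
         1.00000000e+00]])}
```

View pics/crop.png

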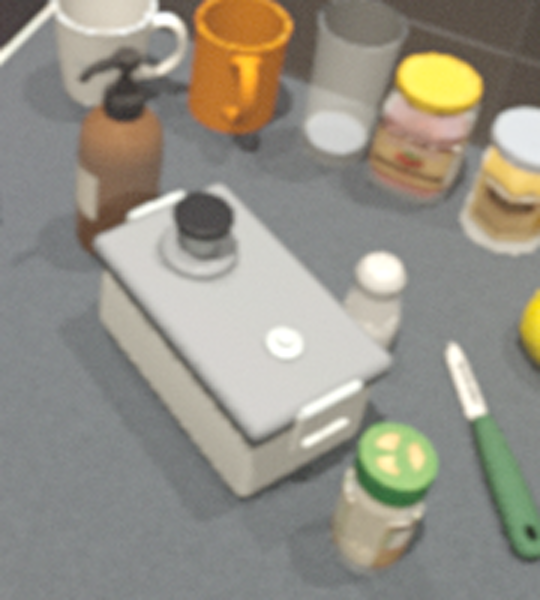

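The crop confirms the white box with the grey lid. Its black knob is at the soap end and its pin at the jar end. I'll swing round in an arc, with the fingers shut and rising.

```bash
python3 -m jog '[[0,[0,0,-0.8],0],[0,[-0.95,0,-0.2],0.026],[0,[-0.95,0,-0.2],0.026],[0,[-0.95,0,-0.2],0.026],[0,[-0.95,0.05,0],0.026],[0,[-0.95,0.05,0],0.026],[0,[-0.95,0.05,0],0.026],[0,[-0.95,0.05,0],0.026],[0,[-0.95,0.05,0],0.026],[0,[-0.95,0.05,0],0.026],[0,[-0.95,0.05,0],0.026],[0,[-0.95,0.05,0],0.026],[0,[-0.95,0.05,0],0.026],[0,[-0.95,0.05,0],0.026],[0,[-0.95,0.05,0],0.026],[0,[-0.95,0.05,0],0.026],[0,[-0.95,0.05,0],0.026],[0,[-0.95,0.05,0],0.026],[0,[-0.95,0.05,0],0.026],[0,[0,0,0],0]]'
python3 - <<'E'
from h import *
print(np.round(toplane('scene',354.7,284.3,105),1))
s=read_state(); x,y,z=s['eef_pos']; w=s['eef_rot'][2]
d=np.array([497-x,-373-y]); print('tool dx,dy',d@[np.cos(w),np.sin(w)],d@[np.sin(w),-np.cos(w)],'yaw',w)
E
```

```text
clock: 2.7
eef_pos: [613.9, -141.8, 275.0]
eef_rot: [-3.141, 0.001, 1.325]
wrist_force: [0.4, 0.0, -0.6]
finger_gap: 0.5
finger_force: 0.0
[ 451.2 -456.2  105. ]
tool dx,dy -252.70140827005417 -57.20897190289798 yaw 1.3254095213781565
```

```bash
python3 -m jog '[[0,[-0.84,-0.19,0],0],[0,[-0.84,-0.19,0],0],[0,[-0.84,-0.19,0],0],[0,[-0.84,-0.19,0],0],[0,[-0.84,-0.19,0],0],[0,[-0.84,-0.19,0],0],[0,[0,0,0],0.04],[0,[0,0,0],0.04],[0,[0,0,0],0]]'
cat > w.py <<'E'
from h import *
from scipy.spatial.transform import Rotation as Ro
def look(n):
    s=read_state(); im=camera('wrist'); save(n,im)
    W=np.eye(4); W[:3,:3]=Ro.from_euler('xyz',s['eef_rot']).as_matrix(); W[:3,3]=s['eef_pos']
    T=W@calibration('wrist')['hand_eye']; return s,W,T
def tool(W,p): return np.round(W[:3,:3].T@(np.array(p)-W[:3,3]),1)
E
python3 - <<'E'
from w import *
s,W,T=look('w1.png'); print(s['eef_pos'],s['eef_rot'])
for q,z in(('plunger_top',136),('pin_tip',104),('soap_pump',191)):
  for r in regions_of('wrist',q)[:2]:
    p=toplane('wrist',*r['rect'][:2],z,T); print(q,round(r['conf'],2),np.round(r['rect']),np.round(p,1),tool(W,p))
E
```

```text
clock: 3.6
eef_pos: [500.3, -367.9, 275.4]
eef_rot: [-3.142, -0.0, 1.081]
wrist_force: [0.2, -0.6, 0.1]
finger_gap: 0.5
finger_force: 0.0
[ 500.2761886  -367.93834187  275.38838391] [-3.14151902e+00 -1.06969674e-04  1.08054652e+00]
plunger_top 0.69 [285. 194.  47.  41.] [ 505.1 -366.6  136. ] [  3.4   3.6 139.4]
soap_pump 0.67 [287.  84.  76.  66.] [ 555.2 -273.8  191. ] [108.9   4.2  84.4]
soap_pump 0.41 [284. 195.  43.  42.] [ 510.  -353.9  191. ] [16.9  2.  84.4]
```

View pics/w1.png

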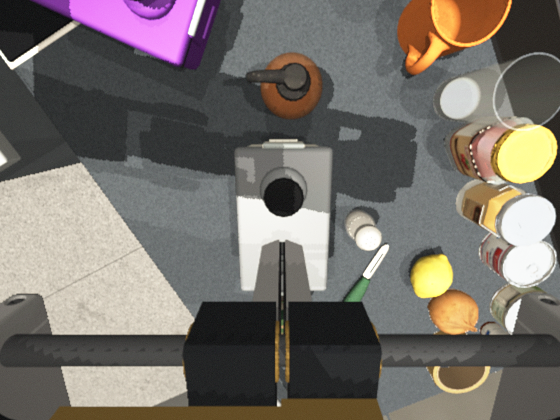

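The wrist view shows the black knob at (284,195) on the grey lid. The soap pump is above it at (290,80) and the shaker at (364,232). The fingertips, at about (282,243), line up with the box's long axis. I'll go down and look again from close by.

```bash
python3 -m jog '[[0,[0,0.04,0.9],0],[0,[0,0,0.9],0],[0,[0,0,0.2],0],[0,[0,0,0],0]]'
python3 - <<'E'
from w import *
s,W,T=look('w2.png')
for r in regions_of('wrist','plunger_top')[:2]:
    p=toplane('wrist',*r['rect'][:2],136,T); print(round(r['conf'],2),np.round(r['rect']),np.round(p,1),tool(W,p))
camera('side')
b=camera('side'); save('s2.png',cv2.resize(b[170:370,220:420],None,fx=3,fy=3,interpolation=cv2.INTER_CUBIC))
E
```

```text
clock: 4.2
eef_pos: [501.8, -368.7, 175.0]
eef_rot: [-3.139, -0.0, 1.084]
wrist_force: [0.2, -0.7, 0.1]
finger_gap: 0.5
finger_force: 0.0
0.67 [281. 222.  54.  45.] [ 504.9 -361.6  136. ] [ 7.7 -0.5 39. ]
```

View pics/w2.png

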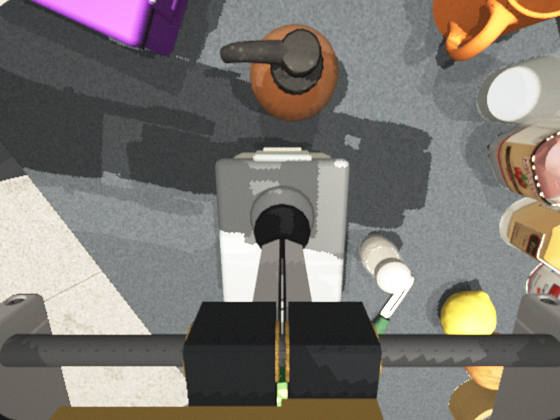

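View pics/s2.png

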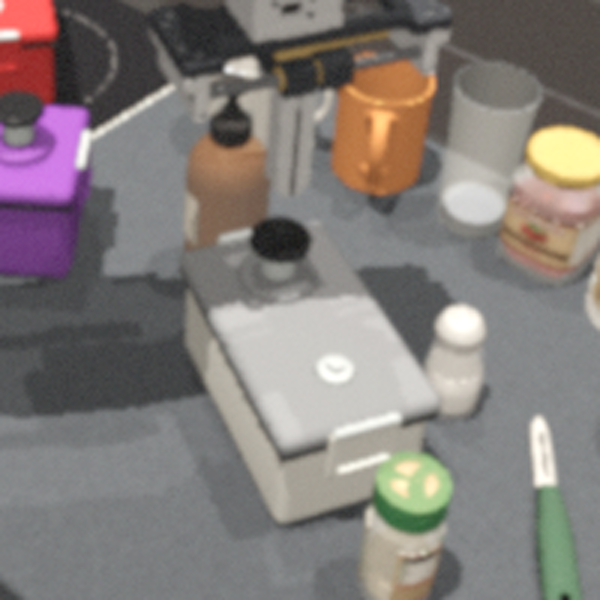

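The fingertips are over the knob, which spans columns 254–312 with its centre near (282,229). They are within about 3 mm of its centre, and the side view shows the soap bottle and shaker clear. I'll make the first press.

```bash
python3 -m jog '[[0,[0.02,0,0.6],0],[0,[0,0,0.16],0],[0,[0,0,0.2],0],[0,[0,0,0.2],0],[0,[0,0,0],0],[0,[0,0,0],0]]'
```

```text
clock: 5.0
eef_pos: [502.6, -368.3, 118.9]
eef_rot: [3.141, 0.0, 1.082]
wrist_force: [-3.6, 3.7, 5.4]
finger_gap: 0.2
finger_force: 2.9
```

```bash
python3 -m jog '[[0,[0,0,0.05],0],[0,[0,0,0.05],0],[0,[0,0,0],0]]'
```

```text
clock: 5.3
eef_pos: [503.0, -368.6, 117.4]
eef_rot: [3.138, 0.001, 1.082]
wrist_force: [-12.7, 11.0, 33.0]
finger_gap: 0.3
finger_force: 16.6
```

It bottoms out at about 117.4. I'll let it up and check before repeating.

```bash
python3 -m jog '[[0,[0,0,-0.3],0],[0,[0,0,-0.3],0],[0,[0,0,0],0],[0,[0,0,0],0],[0,[0,0,0],0],[0,[0,0,0],0]]'
python3 - <<'E'
from w import *
s,W,T=look('w3.png')
a=cv2.imread('pics/w2.png');b=cv2.imread('pics/w3.png')
for r in regions_of('wrist','plunger_top')[:1]: print(np.round(r['rect']))
b=camera('side'); save('s3.png',cv2.resize(b[170:370,220:420],None,fx=3,fy=3,interpolation=cv2.INTER_CUBIC))
E
```

```text
clock: 5.9
eef_pos: [502.1, -368.1, 141.6]
eef_rot: [-3.14, -0.0, 1.082]
wrist_force: [0.4, 0.3, 0.4]
finger_gap: 0.3
finger_force: 0.0
[282. 240.  68.  53.]
```

View pics/s3.png

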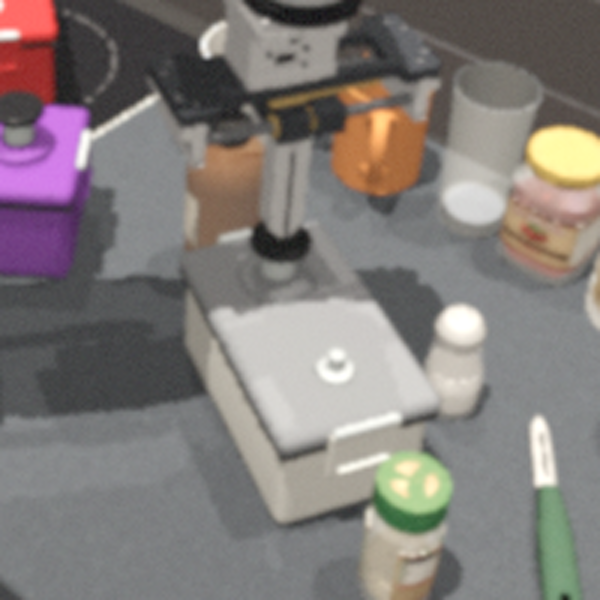

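The knob is up at crop (281,242), the pin now stands a little out at (335,360), and the box hasn't moved. I'll repeat the strokes.

```bash
python3 -m jog '[[0,[-0.05,0,0],0],[0,[0,0,0.2],0],[0,[0,0,0.2],0],[0,[0,0,0.18],0],[0,[0,0,0],0],[0,[0,0,0],0]]'; python3 -m jog '[[0,[0,0,-0.29],0],[0,[0,0,-0.29],0],[0,[0,0,0],0],[0,[0,0,0],0],[0,[0,0,0],0],[0,[0,0,0],0]]'; python3 -m jog '[[0,[0,0,0.2],0],[0,[0,0,0.2],0],[0,[0,0,0.18],0],[0,[0,0,0],0],[0,[0,0,0],0]]'; python3 -m jog '[[0,[0,0,-0.29],0],[0,[0,0,-0.29],0],[0,[0,0,0],0],[0,[0,0,0],0],[0,[0,0,0],0],[0,[0,0,0],0]]'
python3 - <<'E'
from w import *
b=camera('side'); save('s4.png',cv2.resize(b[170:370,220:420],None,fx=3,fy=3,interpolation=cv2.INTER_CUBIC))
E
```

```text
clock: 6.65
eef_pos: [501.8, -371.3, 117.3]
eef_rot: [3.137, 0.001, 1.082]
wrist_force: [-11.0, 6.2, 37.2]
finger_gap: 0.7
finger_force: 18.6
clock: 7.25
eef_pos: [501.0, -370.2, 141.5]
eef_rot: [-3.14, -0.0, 1.082]
wrist_force: [-0.4, 0.0, 0.9]
finger_gap: 0.8
finger_force: 0.0
clock: 7.75
eef_pos: [501.8, -370.9, 117.3]
eef_rot: [3.138, 0.001, 1.082]
wrist_force: [-12.4, 9.8, 39.7]
finger_gap: 0.6
finger_force: 19.7
clock: 8.35
eef_pos: [500.9, -370.2, 141.4]
eef_rot: [-3.14, -0.0, 1.082]
wrist_force: [-0.0, -0.3, -0.3]
finger_gap: 0.6
finger_force: 0.0
```

View pics/s4.png

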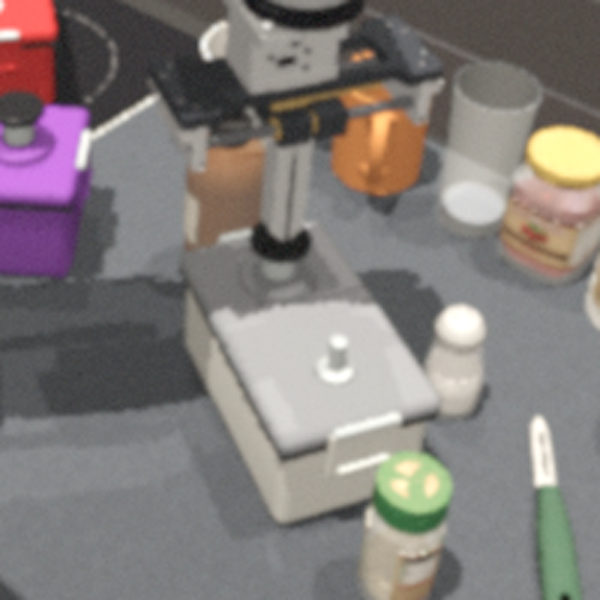

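The pin has risen to crop (338,342). I'll make three more strokes, since extra ones do nothing, and then move away.

```bash
for i in 1 2 3; do python3 -m jog '[[0,[0,0,0.2],0],[0,[0,0,0.2],0],[0,[0,0,0.18],0],[0,[0,0,0],0],[0,[0,0,0],0]]'; python3 -m jog '[[0,[0,0,-0.29],0],[0,[0,0,-0.29],0],[0,[0,0,0],0],[0,[0,0,0],0],[0,[0,0,0],0],[0,[0,0,0],0]]'; done | grep -E 'eef_pos|wrist'
python3 -m jog '[[0,[0,0,-0.6],0],[0,[0,0,-0.9],0],[0,[0,0,-0.9],0],[0,[0,0,0],0],[0,[0,0,0],0],[0,[0,0,0],0]]'
python3 - <<'E'
from w import *
b=camera('side'); save('s5.png',cv2.resize(b[170:370,220:420],None,fx=3,fy=3,interpolation=cv2.INTER_CUBIC))
E
```

```text
eef_pos: [501.8, -370.9, 117.3]
wrist_force: [-11.7, 10.4, 38.0]
eef_pos: [500.9, -370.2, 141.4]
wrist_force: [0.8, -0.5, -0.4]
eef_pos: [501.8, -370.9, 117.2]
wrist_force: [-12.2, 9.5, 40.6]
eef_pos: [500.9, -370.2, 141.4]
wrist_force: [0.1, -0.3, -0.1]
eef_pos: [501.8, -370.9, 117.2]
wrist_force: [-11.6, 9.3, 40.0]
eef_pos: [500.9, -370.2, 141.4]
wrist_force: [-0.1, -0.4, -0.9]
clock: 12.3
eef_pos: [500.9, -370.2, 260.7]
eef_rot: [-3.139, -0.0, 1.082]
wrist_force: [0.6, -0.1, 1.1]
finger_gap: 0.5
finger_force: 0.0
```

View pics/s5.png

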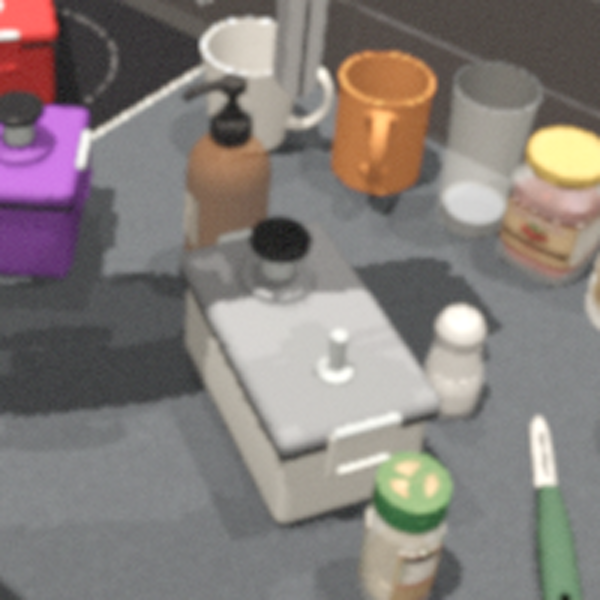

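The knob is up, nothing else has moved, and the pin tip is at crop (339,333). I'll compare that with the expected projection.

Run:
```python
from h import *
c=calibration('side'); Ti=np.linalg.inv(c['cam_to_world']); K=np.array(c['mtx'])
base=toplane('side',220+335/3,170+370/3,101)
for h in (0,6,12,18,24,28,30):
  q=K@(Ti@np.r_[base[:2],101+h,1])[:3]; q=q[:2]/q[2]; print(h,np.round((q-[220,170])*3,1))
a,b=[cv2.imread('pics/'+n).astype(int)[300:390,310:365] for n in('s4.png','s5.png')]
print(np.c_[np.arange(300,390,3),a[::3,28].mean(1),b[::3,28].mean(1)].astype(int).tolist())
```

```text
0 [335. 370.]
6 [335.9 363.7]
12 [336.7 357.3]
18 [337.6 350.8]
24 [338.5 344.3]
28 [339.1 340. ]
30 [339.4 337.8]
[[300, 159, 211], [303, 189, 210], [306, 202, 210], [309, 202, 210], [312, 202, 210], [315, 202, 211], [318, 202, 211], [321, 201, 210], [324, 201, 211], [327, 201, 220], [330, 203, 241], [333, 214, 253], [336, 237, 253], [339, 252, 240], [342, 255, 201], [345, 249, 168], [348, 212, 158], [351, 173, 160], [354, 162, 158], [357, 162, 157], [360, 160, 156], [363, 158, 155], [366, 161, 157], [369, 187, 184], [372, 226, 224], [375, 251, 250], [378, 255, 254], [381, 238, 236], [384, 210, 208], [387, 201, 197]]
```

The tip is at about row 336, against 338 expected for 30 mm out. The last three strokes raised it only about 6 mm, so it has reached its limit.

```bash
python3 -c "from cell import *; print(sign_off())"
```

```text
the job is handed in; nothing more can be done
None
```

I pressed the knob fully down and let it up six times, until the pin stood fully out (about 30 mm, measured from the side camera). The knob came back up, the box and the things around it look unmoved in the last picture, and I handed the job in with the arm clear; the hand-in gave no verdict.

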